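# Demould a bobbin from a sloping mould and stand it on the spindle

### The job

Draw the moulded white bobbin straight out of the cavity of the sloping mould, turn it upright with its narrow round boss uppermost, and lower it over the upright spindle of the round stand until it sits fully down on the collar, then let go. Lower it all the way rather than letting it drop, and do not shove the mould or the stand about or disturb the beaker and the vials.

Things in the scene. Friction and masses are not known exactly. Their poses are not given: they have to be found in the camera images.
- bobbin: White plastic bobbin, 0.04 to 0.085 kg, 68 mm long, round about its z axis. Origin: centre of the barrel's lower end, z towards the boss. Barrel z 0 to 40 mm, diameter 36 mm widening to 40; flange 40 to 46 mm, diameter 60; boss (to grip) 46 to 68 mm, diameter 26. Bore 17 mm, right through. At first the barrel is in the mould's cavity and only flange and boss stand out, leaning 25 degrees.
- mould: Steel block 100x100x46 mm on a grey base plate 136 x 120 mm (x, y); loose on rubber feet, 2.6 kg. Origin: centre of the base on the table, z up. Its upper face slopes 25 degrees towards its own -x (roughly the robot): the face's outward normal is (-0.423, 0, 0.906) in this frame. Highest edge 96 mm above the table.
- mould_mouth (a point): Centre of the cavity's mouth in the sloping face, at (-9, 0, 75) mm in the mould's frame. Cavity: round, 43 mm wide, 40 mm deep, square to the face; a core pin 11 mm thick in its middle, top 10 mm below the face, stands in the bobbin's bore. The bobbin's flange rests on the face, its barrel has 1.5 mm play at the mouth: it comes out along the face's normal, clear after 40 mm.
- spindle_stand: Round steel stand, loose, 1.2 kg: base disc 90 mm in diameter, 12 mm high; on it a collar 32 mm in diameter up to 20 mm above the table, and an upright spindle 11 mm in diameter up to 63 mm, then tapering to 4 mm at its tip at 75 mm. Origin: centre of the base on the table, z up.
- spindle_seat (a point): Centre of the collar's top, 20 mm above the table, on the spindle's axis: where the bobbin's lower end comes to rest.
- spindle_tip (a point): Tip of the spindle, 75 mm above the table.
- beaker: Small glass beaker, loose, 46 mm in diameter, 58 mm tall, standing between mould and stand; origin at the centre of its underside, z up. Bystander.
- vial_dark: Glass vial with dark cap, loose, 23 mm in diameter, 56 mm tall, between mould and stand and farther back; origin at the centre of its underside, z up. Bystander.
- vial_white: Glass vial with white cap, loose, 27 mm in diameter, 65 mm tall, near the left edge of the table; origin at the centre of its underside, z up. Bystander.
Things that resemble listed ones, but are neither listed nor needed, are in the scene too. Several things have the shape of the spindle_stand; the one meant has the colours described above.

How it is judged:
By the outcome, as a careful person would: the job done as asked, in the order asked, and still so for the second after the job is handed in, with the robot touching nothing.
It also fails if it takes over 46 s, if anything falls off the work surface, if the arm or the gripper's body presses on something with over 40 N, if the wrist force passes 120 N, or if a joint passes its speed limit or range.

### The arm

A 7-joint arm with a two-finger parallel gripper is mounted at the origin on a cart in front of the work surface, level with it; the furniture and walls round the work are solid. World frame = base frame: x ahead of the robot, y to its left, z up, the work surface at z = 0. Lengths are in m, angles in rad, forces in N, time in s.
With the tool pointing down it reaches from about 0.4 to 0.85 m from the base axis. Payload 10.4 kg.
Tool frame: the origin (TCP) lies between the finger pads; the fingertips stand 11 mm ahead of it and the grasp point (between the pads) lies 8 mm behind it (r.tcp_to_tips is the distance from the TCP to the fingertips, in m); z points along the fingers, y is the line along which they close (so a half turn about z gives the same grasp; the last joint's range is limited). The gripper opens to 87 mm and grips with 3 to 60 N. Pads are 19 mm wide; open, the fingers measure 117 mm over their backs; the gripper's body (75 mm by 190 mm) begins 51 mm behind the grasp point.
Start: joints at [1.25, 0.332, -0.065, 1.46, 0.022, 1.35, -0.088], TCP at [0.183, -0.598, 0.234] pointing down, gripper open.
Joint ranges: [-2.6, 2.6], [-0.5, 2.12], [-1.47, 1.34], [0.16, 2.42], [-1.27, 4.41], [0.06, 2.06], [-2.6, 2.6]. Speed limits (rad/s): [2.22, 2.22, 2.79, 2.79, 3.14, 3.14, 3.14].

### API

Orientations are given as a unit quaternion [x, y, z, w].
In Python, from bench import r gives the robot as it stands. The module is installed in compiled form; this text tells all that it offers.
- The arm moves only by the shell command python3 -m crank 'ROWS' [FORCE]. ROWS is JSON, a list of rows, each an object of numbers: "claw": the closure, from -1 (fully open) to 1 (shut); "dx", "dy", "dz": the shift along the tool's x, y, z each as a share of 3 cm, from -1 to 1; "ax", "ay", "az": the turn, a rotation vector about the tool's x, y, z each as a share of 6 degrees, from -1 to 1. A call has 1 to 8 rows; each row shifts and turns the commanded pose from where the row before left it, along the tool's axes as they then stand; what a row does not reach is not made up. A row lasts 1/12 s, in which the tool goes at most 41.7 mm and 7.16 degrees, less where a joint would pass 70% of its speed; a pose out of reach is approached as far as the arm can. A call with a number of a shift or a turn outside -1 to 1 is refused whole. A call with a gripper value outside its range is refused whole. The fingers move at their own pace and stop on an object; FORCE is the grip in N (left out, the last holds). Time passes only in rows, so rows that do not move let the fingers close. It gives the time, the measured TCP pose, the force, the opening and the grip force at its end, in the units of the state.
- r.read_state(): the state, without advancing time (a new reading comes with each control period).
- r.camera(name): name is "scene" or "side" or "wrist"; returns a dict with "color" (400x640x3 uint8, red, green, blue), "mtx" (3x3 intrinsics, pixels), "k1" (the pictures are not rectified: a ray, as slopes to the right and down, at radius r is drawn at 1 + k1 r^2 times it, then the intrinsics apply), "R" (3x3) and "t" (3): a world point X has camera coordinates R X + t; the wrist camera has in their place "hand_eye" (4x4, takes a point from camera to tool coordinates, whose origin is the TCP and whose axes are the flange's). Camera axes: x right, y down, z forward; pixel columns grow to the right and rows downward; lengths in m; the calibration is good to about 2 mm. A picture is of the moment at which its call begins: read the wrist's pose just before it. There is no depth.
- r.close_job(): hands the job in; it is judged then, once.
The state is a dict: "time": time; "joint_positions": joint angles; "joint_vel": joint speeds; "joint_torque": joint torques, N m; "ee_pos": TCP position; "eef_rot": TCP orientation; "ft_force": force on the tool from outside, world axes, zero at the start; "torque": the same for the moment, N m; "width": finger opening in m; "grip_force": force on a finger pad.
Only numpy, scipy, OpenCV 4.12 (cv2) and the standard library are available. Lean on these libraries where they do the work, as an engineer would, in place of code of your own. Each camera call takes 0.05 s, during which the arm holds its last target. There are 200 camera calls.

## Working session

There is one attempt and no reset: what is moved stays moved. The work goes in short steps, Python scripts to look and compute and a shell command to move; the robot and the scene stay as the last step left them, time stands still between calls to the robot, and variables do not carry over. Pictures are saved under pics/ and viewed, at most 13 in all, crops included, and the job is handed in when it is done.

```bash
mkdir -p pics; cat > h.py <<'E'
from bench import r
import numpy as np, cv2
from scipy.spatial.transform import Rotation as Ro
def snap(n,f):
    s=r.read_state(); c=r.camera(n)
    cv2.imwrite('pics/'+f+'.png',c['color'][:,:,::-1])
    d={k:np.array(v) for k,v in c.items() if k!='color'}
    d['p']=np.array(s['ee_pos']); d['q']=np.array(s['eef_rot'])
    np.savez('pics/'+f+'.npz',**d); return c
def cam(f):
    d=dict(np.load('pics/'+f+'.npz'))
    if 'hand_eye' in d:
        T=np.eye(4);T[:3,:3]=Ro.from_quat(d['q']).as_matrix();T[:3,3]=d['p']
        M=np.linalg.inv(T@d['hand_eye']); d['R']=M[:3,:3]; d['t']=M[:3,3]
    return d
def proj(f,X):
    d=cam(f);c=np.atleast_2d(X)@d['R'].T+d['t'];s=c[:,:2]/c[:,2:]
    s=s*(1+d['k1']*(s**2).sum(1,keepdims=True))
    return s@d['mtx'][:2,:2].T+d['mtx'][:2,2]
def ray(f,uv):
    d=cam(f);y=np.linalg.solve(d['mtx'],[uv[0],uv[1],1])[:2];s=y.copy()
    for _ in range(20): s=y/(1+d['k1']*(s@s))
    v=d['R'].T@np.array([s[0],s[1],1]);return -d['R'].T@d['t'],v/np.linalg.norm(v)
def onz(f,uv,z):
    o,v=ray(f,uv);return o+v*(z-o[2])/v[2]
def tri(obs):
    A=np.zeros((3,3));b=np.zeros(3)
    for f,uv in obs:
        o,v=ray(f,uv);P=np.eye(3)-np.outer(v,v);A+=P;b+=P@o
    return np.linalg.solve(A,b)
E
python3 - <<'E'
from h import *
a=snap('scene','s1')['color'];b=snap('side','d1')['color']
print(r.read_state())
for f in('s1','d1'):
    d=cam(f);print(f,-d['R'].T@d['t'],d['R'][2],d['mtx'][0,0])
E
```

```text
{'time': 0.1, 'joint_positions': array([ 1.25041141,  0.3327855 , -0.06467399,  1.46083455,  0.02161262,
        1.34990148, -0.08846884]), 'joint_vel': array([-0.00065598, -0.00248915,  0.00118555, -0.00210356, -0.00221628,
       -0.00062818,  0.00126905]), 'joint_torque': array([ 3.86816509e-04, -6.24546289e+01,  2.41865386e-02, -3.90716422e+01,
       -6.12772023e-02,  3.66655912e-02,  2.62249239e-05]), 'ee_pos': array([ 0.18326134, -0.59719129,  0.23285878]), 'eef_rot': array([ 9.88933709e-01,  1.48356796e-01, -1.29015928e-04, -6.03018915e-04]), 'ft_force': array([ 1.0896617 ,  0.32391353, -0.3643863 ]), 'torque': array([-0.0014111 , -0.02617149, -0.02186481]), 'grip_force': 0.0, 'width': 0.08691914433282424}
s1 [ 0.17144804 -0.43300032  0.70370014] [ 0.38371653  0.56731134 -0.72864221] 365.64412119993784
d1 [ 0.48632844 -0.70151735  0.56415164] [ 0.00578022  0.83969832 -0.54302239] 402.2742446317114
```

View pics/s1.png

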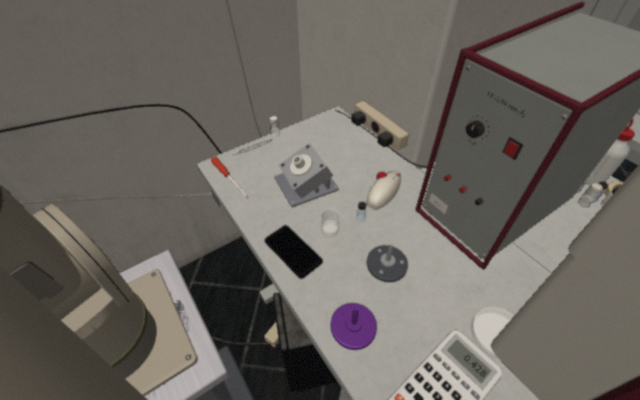

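View pics/d1.png

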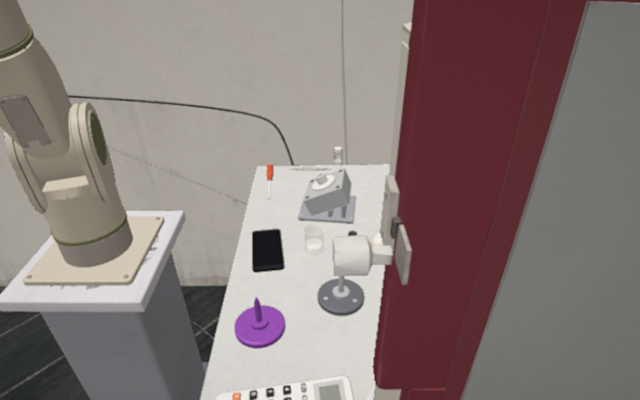

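The things shaped like a stand are the purple disc with a purple spindle at scene (354,326) and the grey disc at scene (387,263) / side (341,296). The steel-grey one fits the description. The mould is at scene (303,170) and side (328,195). I'll confirm with enlarged crops.

```bash
python3 - <<'E'
from h import *
a=cv2.imread('pics/s1.png');b=cv2.imread('pics/d1.png')
def z(i,x,y,w,h,k=4): return cv2.resize(i[y:y+h,x:x+w],None,fx=k,fy=k,interpolation=cv2.INTER_CUBIC)
# 100x75 tiles x4 = 400x300
cv2.imwrite('pics/c1.png',np.vstack([np.hstack([z(a,260,135,100,75),z(a,340,215,100,75)]),np.hstack([z(b,280,160,100,75),z(b,300,245,100,75)])]))
E
```

```text
(no output)
```

View pics/c1.png

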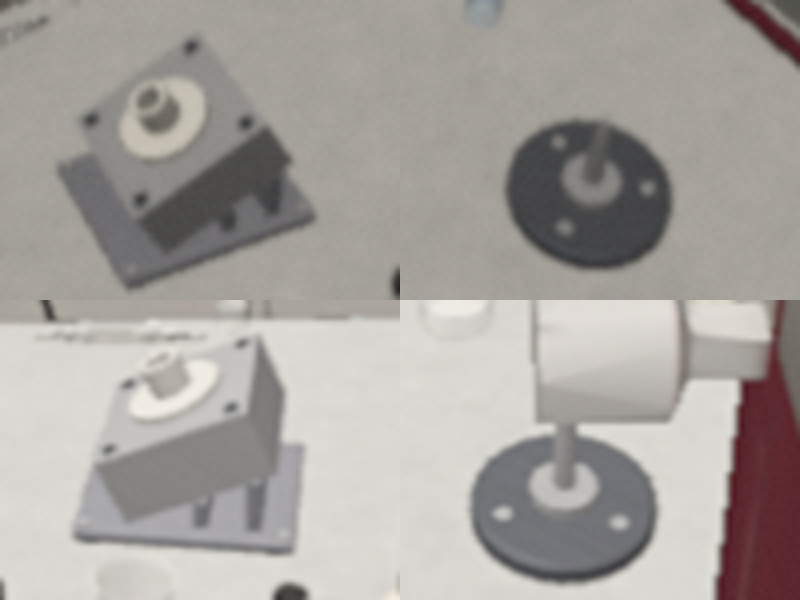

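The grey stand is confirmed: dark-grey disc, light collar, plain steel spindle. The tiles also show the mould's four face holes, the boss top, and the collar. A solid white fixture hides the spindle tip in the side view. Next I fit the poses.

```bash
python3 - <<'E'
from h import *
from scipy.optimize import least_squares
S=lambda p:np.array(p)/4+[260,135]; D=lambda p:np.array(p)/4+[280,160]
hs=S([[192,47],[90,120],[140,200],[247,123]]); hd=D([[242,43],[127,84],[109,149],[232,107]])
bs=S([[150,97]]);bd=D([[163,57]])
def pts(v):
    x,y,w,a=v;R=Ro.from_euler('z',w).as_matrix();u=np.array([.906,0,.423]);yv=np.array([0,1,0]);n=np.array([-.423,0,.906]);m=np.array([-.009,0,.075])
    P=np.array([m+a*u+a*yv,m-a*u+a*yv,m-a*u-a*yv,m+a*u-a*yv,m+.028*n])
    return P@R.T+[x,y,0]
def res(v):
    P=pts(v);return np.r_[(proj('s1',P)-np.r_[hs,bs]).ravel(),(proj('d1',P)-np.r_[hd,bd]).ravel()]
for w0 in(0,.3,-.3):
    o=least_squares(res,[.55,.2,w0,.04]);print(o.x,np.degrees(o.x[2]),o.cost);
print(o.fun.reshape(-1,2).round(1).tolist());print('mouth,bosstop',pts([*o.x[:3],0])[[0,4]])
S2=lambda x,y:np.array([x-400,y])/4+[340,215];D2=lambda x,y:np.array([x-400,y-300])/4+[300,245]
print('stand',onz('s1',S2(588,190),.012),onz('s1',S2(605,122),.075),onz('s1',S2(592,176),.02),onz('d1',D2(565,482),.02),onz('d1',D2(564,505),.012))
print('white?',tri([('s1',(492,325)),('d1',(352,255))]))
print('beaker',onz('s1',(330,231),0),onz('d1',(313,250),0),'vd',onz('s1',(361,217),0),'vw',onz('s1',(275,137),0))
E
```

```text
[ 0.5199899   0.1474857  -0.14211765  0.04012702] -8.142741710644449 1.198451663679419
[ 0.5199899   0.1474857  -0.14211766  0.04012702] -8.142741832916052 1.1984516636794007
[ 0.5199899   0.1474857  -0.14211765  0.04012702] -8.142741805692916 1.1984516636793003
[[-0.2, 0.0], [0.2, 0.1], [0.2, 0.2], [0.0, 0.1], [-0.7, 0.2], [0.5, -0.2], [0.5, -0.2], [0.3, 0.1], [0.3, 0.0], [-1.0, -0.0]]
mouth,bosstop [[0.51108064 0.14876046 0.075     ]
 [0.49935605 0.15043804 0.100368  ]]
stand [ 0.53184288 -0.1594793   0.012     ] [ 0.53316909 -0.1590303   0.075     ] [ 0.53531851 -0.15728675  0.02      ] [ 0.53344674 -0.15767073  0.02      ] [ 0.53273465 -0.16462416  0.012     ]
white? [ 0.49381111 -0.38050802  0.2608021 ]
beaker [ 4.84470757e-01 -1.26908676e-02  1.11022302e-16] [ 0.48082915 -0.01250474  0.        ] vd [ 5.71979687e-01 -2.13684997e-02 -1.11022302e-16] vw [0.55300493 0.37159809 0.        ]
```

```bash
python3 - <<'E'
from h import *
print('cab',onz('s1',(420,210),0),onz('s1',(487,265),0))
o,v=ray('d1',(352,255))
for s in (.1,.2,.3,.4,.5,.6,.7): print(s,(o+s*v).round(3),proj('s1',o+s*v).round())
d=cam('d1')
s=r.read_state();R=Ro.from_quat(s['eef_rot']).as_matrix();print(R.round(3))
# target grasp: approach along -n
w=np.radians(-8.1);Rz=Ro.from_euler('z',w).as_matrix();n=Rz@[-.423,0,.906];print('n',n)
E
```

```text
cab [ 0.70698105 -0.08754004  0.        ] [ 0.71403471 -0.28318211  0.        ]
0.1 [ 0.495 -0.625  0.5  ] [[1266.  490.]]
0.2 [ 0.504 -0.549  0.436] [[826. 359.]]
0.3 [ 0.513 -0.473  0.372] [[645. 305.]]
0.4 [ 0.522 -0.397  0.308] [[545. 275.]]
0.5 [ 0.531 -0.321  0.243] [[481. 256.]]
0.6 [ 0.54  -0.244  0.179] [[436. 243.]]
0.7 [ 0.549 -0.168  0.115] [[403. 233.]]
[[ 0.956  0.293 -0.   ]
 [ 0.293 -0.956  0.001]
 [-0.    -0.001 -1.   ]]
n [-0.41878001  0.05960122  0.906     ]
```

```bash
cat >> h.py <<'E'
W=np.radians(-8.1);RZ=Ro.from_euler('z',W).as_matrix()
U=RZ@[.9063,0,.4226];N=RZ@[-.4226,0,.9063];Y=RZ@[0,1.,0];MOUTH=np.array([.511,.1488,.075])
RG=np.c_[Y,U,-N]
def down(yaw): c,s=np.cos(yaw),np.sin(yaw); return np.array([[c,s,0],[s,-c,0],[0,0,-1.]])
def plan(p,R=None,n=None):
    s=r.read_state();p0=np.array(s['ee_pos']);R0=Ro.from_quat(s['eef_rot']).as_matrix()
    R=R0 if R is None else R
    v=Ro.from_matrix(R0.T@R).as_rotvec();L=np.linalg.norm(p-p0)
    if n is None:n=int(max(np.ceil(L/.029),np.ceil(np.degrees(np.linalg.norm(v))/5.8),1))
    A=sum(R0@Ro.from_rotvec(v*k/n).as_matrix() for k in range(n))
    d=np.linalg.solve(A,p-p0)/.03;a=np.degrees(v)/6/n
    print('n',n,'d',d.round(3),'a',a.round(3),'| t',s['time'],p0.round(4),'F',np.round(s['ft_force'],1),'w',round(s['width'],4),s['grip_force'],'q',np.round(s['joint_positions'],2))
E
python3 -c "
from h import *
plan(np.array([.38,-.28,.25]),down(np.radians(50)),16)"
```

```text
n 16 d [ 0.71  -0.342 -0.035] a [-0.001 -0.    -0.343] | t 0.1 [ 0.1833 -0.5972  0.2329] F [ 1.1  0.3 -0.4] w 0.0869 0.0 q [ 1.25  0.33 -0.06  1.46  0.02  1.35 -0.09]
```

```bash
python3 -m crank '[{"claw":-1,"dx":0.71,"dy":-0.34,"dz":-0.035,"az":-0.34},{"claw":-1,"dx":0.71,"dy":-0.34,"dz":-0.035,"az":-0.34},{"claw":-1,"dx":0.71,"dy":-0.34,"dz":-0.035,"az":-0.34},{"claw":-1,"dx":0.71,"dy":-0.34,"dz":-0.035,"az":-0.34},{"claw":-1,"dx":0.71,"dy":-0.34,"dz":-0.035,"az":-0.34},{"claw":-1,"dx":0.71,"dy":-0.34,"dz":-0.035,"az":-0.34},{"claw":-1,"dx":0.71,"dy":-0.34,"dz":-0.035,"az":-0.34},{"claw":-1,"dx":0.71,"dy":-0.34,"dz":-0.035,"az":-0.34}]'; python3 - <<'E'
from h import *
a=snap('scene','s2')['color'];b=snap('side','d2')['color']
cv2.imwrite('pics/c2.png',np.vstack([a[:,:,::-1],b[:,:,::-1]])[:, :][::1] if 0 else cv2.resize(np.hstack([a,b])[:,:,::-1],(800,250)))
plan(np.array([.38,-.28,.25]),down(np.radians(50)),8)
E
```

```text
n 8 d [ 1.408 -0.709 -0.07 ] a [-0.001 -0.    -0.686] | t 0.2 [ 0.1833 -0.5973  0.233 ] F [-1.3  0.  -0.1] w 0.0871 0.0 q [ 1.25  0.33 -0.06  1.46  0.02  1.35 -0.09]invalid input at $[0]: expected keys claw, dx, dy, dz, ax, ay, az
```

View pics/c2.png

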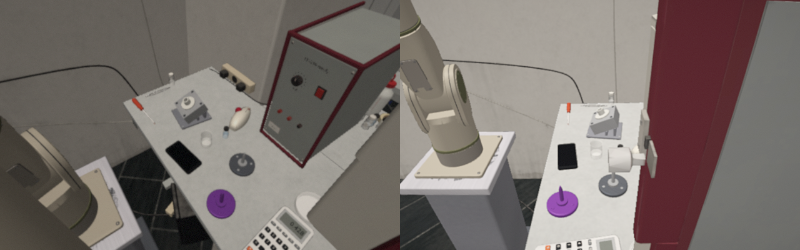

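The rows need all seven keys. The arm hasn't moved and the pictures are unchanged. I'll repeat the move.

```bash
python3 -m crank '[{"claw":-1,"dx":0.71,"dy":-0.34,"dz":-0.035,"ax":0,"ay":0,"az":-0.34},{"claw":-1,"dx":0.71,"dy":-0.34,"dz":-0.035,"ax":0,"ay":0,"az":-0.34},{"claw":-1,"dx":0.71,"dy":-0.34,"dz":-0.035,"ax":0,"ay":0,"az":-0.34},{"claw":-1,"dx":0.71,"dy":-0.34,"dz":-0.035,"ax":0,"ay":0,"az":-0.34},{"claw":-1,"dx":0.71,"dy":-0.34,"dz":-0.035,"ax":0,"ay":0,"az":-0.34},{"claw":-1,"dx":0.71,"dy":-0.34,"dz":-0.035,"ax":0,"ay":0,"az":-0.34},{"claw":-1,"dx":0.71,"dy":-0.34,"dz":-0.035,"ax":0,"ay":0,"az":-0.34},{"claw":-1,"dx":0.71,"dy":-0.34,"dz":-0.035,"ax":0,"ay":0,"az":-0.34}]'; python3 - <<'E'
from h import *
a=snap('scene','s2')['color']
plan(np.array([.38,-.28,.25]),down(np.radians(50)),8)
E
```

```text
time: 0.87
ee_pos: [0.3063, -0.4516, 0.2422]
eef_rot: [0.957, 0.289, -0.0, 0.0]
ft_force: [0.4, 0.4, -1.0]
width: 0.0869
grip_force: 0.0
n 8 d [ 0.681 -0.336 -0.03 ] a [ 0.    -0.002 -0.332] | t 0.9167 [ 0.31   -0.4477  0.2426] F [3.8 1.7 0.8] w 0.0874 0.0 q [ 1.08  0.16 -0.22  1.65  0.03  1.33 -0.12]
```

View pics/s2.png

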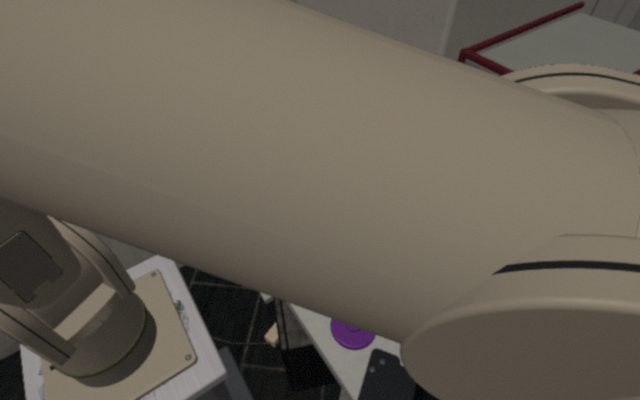

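The arm's link fills this view, with only the purple stand visible at (352,332), so it's no help. The way ahead is at small radius and clear, so I continue.

```bash
python3 -m crank '[{"claw":-1,"dx":0.66,"dy":-0.32,"dz":-0.03,"ax":0,"ay":0,"az":-0.33},{"claw":-1,"dx":0.66,"dy":-0.32,"dz":-0.03,"ax":0,"ay":0,"az":-0.33},{"claw":-1,"dx":0.66,"dy":-0.32,"dz":-0.03,"ax":0,"ay":0,"az":-0.33},{"claw":-1,"dx":0.66,"dy":-0.32,"dz":-0.03,"ax":0,"ay":0,"az":-0.33},{"claw":-1,"dx":0.66,"dy":-0.32,"dz":-0.03,"ax":0,"ay":0,"az":-0.33},{"claw":-1,"dx":0.66,"dy":-0.32,"dz":-0.03,"ax":0,"ay":0,"az":-0.33},{"claw":-1,"dx":0.66,"dy":-0.32,"dz":-0.03,"ax":0,"ay":0,"az":-0.33},{"claw":-1,"dx":0.66,"dy":-0.32,"dz":-0.03,"ax":0,"ay":0,"az":-0.33}]'; python3 - <<'E'
from h import *
plan(MOUTH+.13*N,RG,16)
E
```

```text
time: 1.58
ee_pos: [0.3765, -0.291, 0.2493]
eef_rot: [0.908, 0.418, -0.0, 0.0]
ft_force: [0.5, 0.3, 0.4]
width: 0.0871
grip_force: 0.0
n 16 d [ 0.921 -0.276  0.083] a [-0.253  0.074 -0.333] | t 1.5833 [ 0.3765 -0.291   0.2493] F [0.5 0.3 0.4] w 0.0871 0.0 q [ 0.93  0.01 -0.37  1.8   0.01  1.33 -0.15]
```

```bash
for i in 1 2; do python3 -m crank '[{"claw":-1,"dx":0.92,"dy":-0.276,"dz":0.083,"ax":-0.253,"ay":0.074,"az":-0.333},{"claw":-1,"dx":0.92,"dy":-0.276,"dz":0.083,"ax":-0.253,"ay":0.074,"az":-0.333},{"claw":-1,"dx":0.92,"dy":-0.276,"dz":0.083,"ax":-0.253,"ay":0.074,"az":-0.333},{"claw":-1,"dx":0.92,"dy":-0.276,"dz":0.083,"ax":-0.253,"ay":0.074,"az":-0.333},{"claw":-1,"dx":0.92,"dy":-0.276,"dz":0.083,"ax":-0.253,"ay":0.074,"az":-0.333},{"claw":-1,"dx":0.92,"dy":-0.276,"dz":0.083,"ax":-0.253,"ay":0.074,"az":-0.333},{"claw":-1,"dx":0.92,"dy":-0.276,"dz":0.083,"ax":-0.253,"ay":0.074,"az":-0.333},{"claw":-1,"dx":0.92,"dy":-0.276,"dz":0.083,"ax":-0.253,"ay":0.074,"az":-0.333}]'; done; python3 - <<'E'
from h import *
plan(MOUTH+.13*N,RG)
snap('wrist','w1')
print(proj('w1',[MOUTH+.028*N,MOUTH+.006*N,MOUTH]))
E
```

```text
time: 2.25
ee_pos: [0.4452, -0.0718, 0.2272]
eef_rot: [0.836, 0.537, 0.072, 0.084]
ft_force: [0.2, 0.1, 0.6]
width: 0.0867
grip_force: 0.0
time: 2.92
ee_pos: [0.4565, 0.1559, 0.1927]
eef_rot: [0.737, 0.64, 0.142, 0.164]
ft_force: [0.3, -0.1, -0.1]
width: 0.087
grip_force: 0.0
n 1 d [ 0.02   0.002 -0.004] a [0.013 0.004 0.007] | t 2.9167 [0.4565 0.1559 0.1927] F [ 0.3 -0.1 -0.1] w 0.087 0.0 q [ 0.59 -0.31 -1.04  2.15 -0.02  0.79 -0.61]
[[318.92996589 200.50235655]
 [318.9552072  193.35866804]
 [318.96146426 191.58843888]]
```

View pics/w1.png

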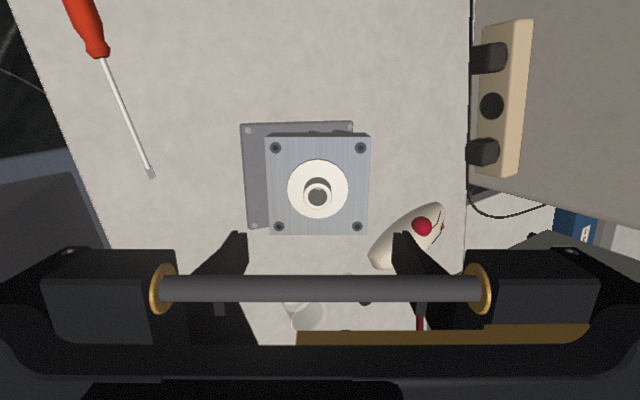

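The wrist view shows the mould face holes at (275,148), (360,148), (357,227) and (278,226). The boss is at (317,196), about 4 px above the prediction. I'll refit the mould position with these holes.

```bash
python3 - <<'E'
from h import *
from scipy.optimize import least_squares
im=cv2.imread('pics/w1.png');g=cv2.cvtColor(im,cv2.COLOR_BGR2GRAY)
def c(x,y,h=7):
    w=255.-g[y-h:y+h+1,x-h:x+h+1];w=np.clip(w-np.percentile(w,75)-5,0,None);yy,xx=np.mgrid[-h:h+1,-h:h+1];return [x+(w*xx).sum()/w.sum(),y+(w*yy).sum()/w.sum()]
H=np.array([c(360,148),c(275,148),c(278,226),c(357,227)]);print(H.round(1).tolist())
# correspond: image up=+y?, right=+x
def P(v):
    x,y,w,a=v;R=Ro.from_euler('z',w).as_matrix();u=np.array([.9063,0,.4226]);yv=np.array([0,1.,0]);m=np.array([0,0,.075])
    return np.array([m+a*u+a*yv,m-a*u+a*yv,m-a*u-a*yv,m+a*u-a*yv])@R.T+[x,y,0]
o=least_squares(lambda v:(proj('w1',P(v))-H).ravel(),[.511,.149,W,.04]);print('mouth',o.x[:2],np.degrees(o.x[2]),o.x[3],o.fun.round(1))
plan(MOUTH+.06*N+[0,.0035,0],RG)
E
```

```text
[[360.3, 147.5], [274.9, 147.4], [278.4, 226.4], [357.0, 226.4]]
mouth [0.51004992 0.1522289 ] -8.097199496267011 0.04004404178263556 [-0. -0. -0.  0. -0. -0.  0.  0.]
n 3 d [-0.015  0.018  0.776] a [ 0.01  -0.009  0.027] | t 2.9667 [0.4553 0.1614 0.192 ] F [-2.1  5.6 -0.8] w 0.0873 0.0 q [ 0.59 -0.31 -1.05  2.15 -0.02  0.79 -0.61]
```

```bash
python3 -m crank '[{"claw":-1,"dx":0,"dy":0,"dz":0.6,"ax":0,"ay":0,"az":0},{"claw":-1,"dx":0,"dy":0,"dz":0.6,"ax":0,"ay":0,"az":0},{"claw":-1,"dx":0,"dy":0,"dz":0.6,"ax":0,"ay":0,"az":0},{"claw":-1,"dx":0,"dy":0,"dz":0,"ax":0,"ay":0,"az":0},{"claw":-1,"dx":0,"dy":0,"dz":0,"ax":0,"ay":0,"az":0}]';  python3 - <<'E'
from h import *
plan(MOUTH+.02*N,RG)
snap('wrist','w2')
plan(MOUTH+.02*N,RG)
M=np.array([.51005,.1522,.075]);u=U*.04;y=Y*.04
print(proj('w2',[M+.028*N,M+u+y,M-u+y,M-u-y,M+u-y]).round(1).tolist())
E
```

```text
time: 3.38
ee_pos: [0.479, 0.1504, 0.1434]
eef_rot: [0.739, 0.639, 0.141, 0.162]
ft_force: [0.4, -0.1, 0.4]
width: 0.0873
grip_force: 0.0
n 2 d [0.049 0.002 0.925] a [-0.015  0.004 -0.014] | t 3.3833 [0.479  0.1504 0.1434] F [ 0.4 -0.1  0.4] w 0.0873 0.0 q [ 0.76 -0.14 -1.25  2.16  0.2   0.68 -0.79]
n 2 d [ 0.047 -0.011  0.934] a [-0.007  0.005 -0.014] | t 3.4333 [0.4795 0.1505 0.1442] F [-0.4 -0.3  0.2] w 0.0868 0.0 q [ 0.76 -0.14 -1.24  2.16  0.2   0.68 -0.79]
[[317.2, 217.3], [369.9, 154.6], [264.8, 154.8], [270.3, 249.5], [365.4, 249.4]]
```

View pics/w2.png

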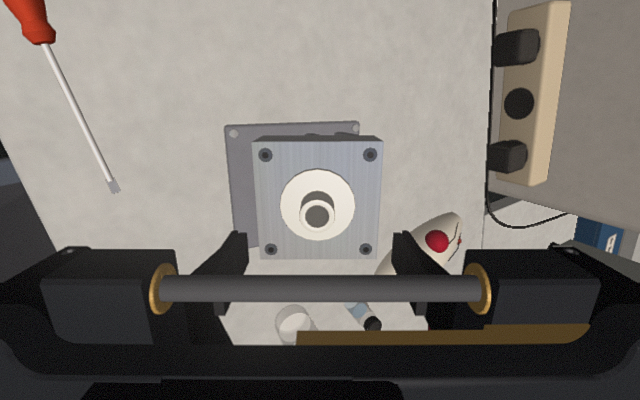

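The holes at (265,155), (370,155), (366,249) and (271,249) match the fitted pose within 1 px, and the boss is at (317,215). I go down, with a check on the way because joint 3 is near its range limit.

```bash
python3 -m crank '[{"claw":-1,"dx":0.11,"dy":-0.03,"dz":0.5,"ax":0,"ay":0,"az":0},{"claw":-1,"dx":0.11,"dy":-0.03,"dz":0.5,"ax":0,"ay":0,"az":0},{"claw":-1,"dx":0,"dy":0,"dz":0,"ax":0,"ay":0,"az":0},{"claw":-1,"dx":0,"dy":0,"dz":0,"ax":0,"ay":0,"az":0}]';  python3 - <<'E'
from h import *
plan(np.array([.510,.1527,.075])+.02*N,RG)
E
```

```text
time: 3.77
ee_pos: [0.4891, 0.1551, 0.1178]
eef_rot: [0.739, 0.639, 0.14, 0.161]
ft_force: [-1.0, 1.7, -0.0]
width: 0.0868
grip_force: 0.0
n 1 d [0.02  0.039 0.922] a [-0.064  0.008 -0.023] | t 3.7667 [0.4891 0.1551 0.1178] F [-1.   1.7 -0. ] w 0.0868 0.0 q [ 0.82  0.07 -1.38  2.16  0.54  0.7  -1.07]
```

```bash
python3 -m crank '[{"claw":-1,"dx":0,"dy":0,"dz":0.4,"ax":-0.03,"ay":0,"az":0},{"claw":-1,"dx":0,"dy":0,"dz":0,"ax":0,"ay":0,"az":0}]';  python3 - <<'E'
from h import *
plan(np.array([.510,.1527,.075])+.02*N,RG)
E
```

```text
time: 3.93
ee_pos: [0.4947, 0.153, 0.1072]
eef_rot: [0.739, 0.639, 0.14, 0.165]
ft_force: [-0.8, -0.2, -0.5]
width: 0.0871
grip_force: 0.0
n 1 d [0.064 0.004 0.52 ] a [-0.002  0.042 -0.025] | t 3.9333 [0.4947 0.153  0.1072] F [-0.8 -0.2 -0.5] w 0.0871 0.0 q [ 0.75  0.13 -1.34  2.16  0.66  0.71 -1.17]
```

```bash
python3 -m crank '[{"claw":-1,"dx":0.06,"dy":0,"dz":0.26,"ax":0,"ay":0.03,"az":-0.02},{"claw":-1,"dx":0,"dy":0,"dz":0.25,"ax":0,"ay":0,"az":0},{"claw":-1,"dx":0,"dy":0,"dz":0,"ax":0,"ay":0,"az":0},{"claw":-1,"dx":0,"dy":0,"dz":0,"ax":0,"ay":0,"az":0}]';  python3 - <<'E'
from h import *
plan(np.array([.510,.1527,.075])+.02*N,RG)
snap('wrist','w3')
M=np.array([.510,.1522,.075]);u=U*.04;y=Y*.04
print(proj('w3',[M+.028*N,M+u+y,M-u+y,M-u-y,M+u-y]).round(1).tolist())
E
```

```text
time: 4.27
ee_pos: [0.5014, 0.1548, 0.0945]
eef_rot: [0.737, 0.64, 0.142, 0.164]
ft_force: [0.2, 0.9, 0.7]
width: 0.087
grip_force: 0.0
n 1 d [-0.028 -0.008  0.047] a [0.008 0.    0.007] | t 4.2667 [0.5014 0.1548 0.0945] F [0.2 0.9 0.7] w 0.087 0.0 q [ 0.68  0.2  -1.29  2.16  0.75  0.72 -1.24]
[[318.3, 265.8], [385.4, 182.1], [251.4, 182.0], [259.5, 296.3], [377.4, 296.3]]
```

View pics/w3.png

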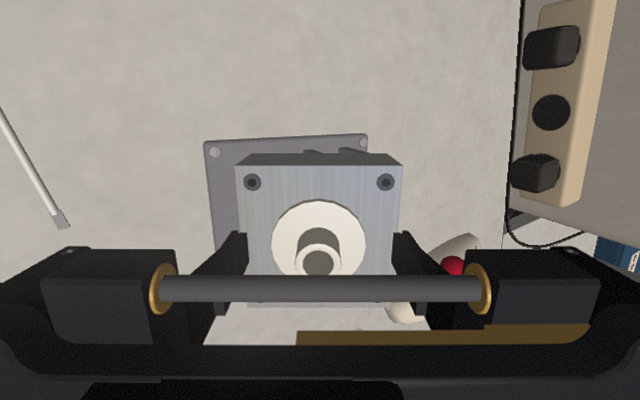

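The boss is centred between the fingers at (318,263), and the holes at (252,182) and (386,182) match the prediction. I close the gripper.

```bash
python3 -m crank '[{"claw":1,"dx":-0.02,"dy":0,"dz":0.04,"ax":0,"ay":0,"az":0},{"claw":1,"dx":0,"dy":0,"dz":0,"ax":0,"ay":0,"az":0},{"claw":1,"dx":0,"dy":0,"dz":0,"ax":0,"ay":0,"az":0},{"claw":1,"dx":0,"dy":0,"dz":0,"ax":0,"ay":0,"az":0},{"claw":1,"dx":0,"dy":0,"dz":0,"ax":0,"ay":0,"az":0},{"claw":1,"dx":0,"dy":0,"dz":0,"ax":0,"ay":0,"az":0},{"claw":1,"dx":0,"dy":0,"dz":0,"ax":0,"ay":0,"az":0},{"claw":1,"dx":0,"dy":0,"dz":0,"ax":0,"ay":0,"az":0}]' 25; python3 -c "
from h import *
plan(MOUTH+.09*N,RG)"
```

```text
time: 4.98
ee_pos: [0.5022, 0.1539, 0.0924]
eef_rot: [0.737, 0.64, 0.142, 0.163]
ft_force: [-0.1, 0.3, -0.8]
width: 0.0418
grip_force: 0.0
n 3 d [-0.042  0.013 -0.78 ] a [ 0.002 -0.002 -0.001] | t 4.9833 [0.5022 0.1539 0.0924] F [-0.1  0.3 -0.8] w 0.0418 0.0 q [ 0.68  0.2  -1.28  2.16  0.77  0.72 -1.25]
```

```bash
python3 -m crank '[{"claw":1,"dx":0,"dy":0,"dz":0,"ax":0,"ay":0,"az":0},{"claw":1,"dx":0,"dy":0,"dz":0,"ax":0,"ay":0,"az":0},{"claw":1,"dx":0,"dy":0,"dz":0,"ax":0,"ay":0,"az":0},{"claw":1,"dx":0,"dy":0,"dz":0,"ax":0,"ay":0,"az":0},{"claw":1,"dx":0,"dy":0,"dz":0,"ax":0,"ay":0,"az":0},{"claw":1,"dx":0,"dy":0,"dz":0,"ax":0,"ay":0,"az":0}]' 25; python3 -c "
from h import *
plan(MOUTH+.09*N,RG)"
```

```text
time: 5.48
ee_pos: [0.5022, 0.1539, 0.0924]
eef_rot: [0.737, 0.64, 0.142, 0.164]
ft_force: [-0.7, 0.5, -0.5]
width: 0.0247
grip_force: 25.0
n 3 d [-0.042  0.013 -0.78 ] a [ 0.002 -0.002 -0.001] | t 5.4833 [0.5022 0.1539 0.0924] F [-0.7  0.5 -0.5] w 0.0247 24.995068061398342 q [ 0.68  0.2  -1.28  2.16  0.77  0.72 -1.25]
```

Gripped. I pull straight out along the normal.

```bash
python3 -m crank '[{"claw":1,"dx":0,"dy":0,"dz":-0.2,"ax":0,"ay":0,"az":0},{"claw":1,"dx":0,"dy":0,"dz":-0.3,"ax":0,"ay":0,"az":0},{"claw":1,"dx":0,"dy":0,"dz":-0.3,"ax":0,"ay":0,"az":0},{"claw":1,"dx":0,"dy":0,"dz":0,"ax":0,"ay":0,"az":0}]' 30;python3 -c "
from h import *
plan(np.array([.5022,.1539,.0924])+.06*N,RG)"
```

```text
time: 5.82
ee_pos: [0.4924, 0.1558, 0.1153]
eef_rot: [0.737, 0.64, 0.143, 0.164]
ft_force: [-0.5, -0.6, -1.0]
width: 0.0246
grip_force: 30.0
n 2 d [-0.007 -0.009 -0.584] a [ 0.012 -0.003  0.002] | t 5.8167 [0.4924 0.1558 0.1153] F [-0.5 -0.6 -1. ] w 0.0246 29.994254690827802 q [ 0.81  0.09 -1.38  2.16  0.59  0.7  -1.11]
```

```bash
python3 -m crank '[{"claw":1,"dx":0,"dy":0,"dz":-0.3,"ax":0,"ay":0,"az":0},{"claw":1,"dx":0,"dy":0,"dz":-0.35,"ax":0,"ay":0,"az":0},{"claw":1,"dx":0,"dy":0,"dz":-0.4,"ax":0,"ay":0,"az":0},{"claw":1,"dx":0,"dy":0,"dz":-0.6,"ax":0,"ay":0,"az":0},{"claw":1,"dx":0,"dy":0,"dz":-0.6,"ax":0,"ay":0,"az":0},{"claw":1,"dx":0,"dy":0,"dz":-0.6,"ax":0,"ay":0,"az":0},{"claw":1,"dx":0,"dy":0,"dz":0,"ax":0,"ay":0,"az":0}]' 30;python3 -c "
from h import *
plan(np.array([.49,-.02,.22]),down(np.radians(60)),8)
plan(np.array([.533,-.159,.20]),down(np.radians(60)),16)"
```

```text
time: 6.4
ee_pos: [0.4568, 0.1609, 0.1945]
eef_rot: [0.737, 0.64, 0.144, 0.165]
ft_force: [0.7, 0.1, 0.4]
width: 0.0248
grip_force: 30.0
n 8 d [-0.677  0.383 -0.023] a [ 0.52  -0.101  0.449] | t 6.4 [0.4568 0.1609 0.1945] F [0.7 0.1 0.4] w 0.0248 29.994357983814552 q [ 0.63 -0.32 -1.07  2.14 -0.05  0.79 -0.59]
n 16 d [-0.586  0.36   0.065] a [ 0.26  -0.051  0.225] | t 6.4 [0.4568 0.1609 0.1945] F [0.7 0.1 0.4] w 0.0248 29.994357983814552 q [ 0.63 -0.32 -1.07  2.14 -0.05  0.79 -0.59]
```

```bash
python3 -m crank '[{"claw":1,"dx":-0.67,"dy":0.38,"dz":-0.02,"ax":0.52,"ay":-0.1,"az":0.45},{"claw":1,"dx":-0.67,"dy":0.38,"dz":-0.02,"ax":0.52,"ay":-0.1,"az":0.45},{"claw":1,"dx":-0.67,"dy":0.38,"dz":-0.02,"ax":0.52,"ay":-0.1,"az":0.45},{"claw":1,"dx":-0.67,"dy":0.38,"dz":-0.02,"ax":0.52,"ay":-0.1,"az":0.45},{"claw":1,"dx":-0.67,"dy":0.38,"dz":-0.02,"ax":0.52,"ay":-0.1,"az":0.45},{"claw":1,"dx":-0.67,"dy":0.38,"dz":-0.02,"ax":0.52,"ay":-0.1,"az":0.45},{"claw":1,"dx":-0.67,"dy":0.38,"dz":-0.02,"ax":0.52,"ay":-0.1,"az":0.45},{"claw":1,"dx":-0.67,"dy":0.38,"dz":-0.02,"ax":0.52,"ay":-0.1,"az":0.45}]';python3 -c "
from h import *
plan(np.array([.533,-.159,.19]),down(np.radians(60)),6)"
```

```text
time: 7.07
ee_pos: [0.4898, -0.021, 0.2147]
eef_rot: [0.867, 0.498, -0.003, -0.003]
ft_force: [0.0, 0.6, 0.6]
width: 0.0248
grip_force: 30.0
n 6 d [-0.542  0.593  0.135] a [-0.011  0.003 -0.008] | t 7.0667 [ 0.4898 -0.021   0.2147] F [0.  0.6 0.6] w 0.0248 29.992207222385332 q [ 0.83  0.14 -0.94  1.79  0.11  1.28 -0.66]
```

```bash
python3 -c "
from h import *
plan(np.array([.46,-.157,.20]),down(0),12)"
```

```text
n 12 d [-0.285  0.288  0.04 ] a [-0.004  0.005  0.829] | t 7.0667 [ 0.4898 -0.021   0.2147] F [0.  0.6 0.6] w 0.0248 29.992207222385332 q [ 0.83  0.14 -0.94  1.79  0.11  1.28 -0.66]
```

```bash
python3 -m crank '[{"claw":1,"dx":-0.285,"dy":0.288,"dz":0.04,"ax":0,"ay":0,"az":0.83},{"claw":1,"dx":-0.285,"dy":0.288,"dz":0.04,"ax":0,"ay":0,"az":0.83},{"claw":1,"dx":-0.285,"dy":0.288,"dz":0.04,"ax":0,"ay":0,"az":0.83},{"claw":1,"dx":-0.285,"dy":0.288,"dz":0.04,"ax":0,"ay":0,"az":0.83},{"claw":1,"dx":-0.285,"dy":0.288,"dz":0.04,"ax":0,"ay":0,"az":0.83},{"claw":1,"dx":-0.285,"dy":0.288,"dz":0.04,"ax":0,"ay":0,"az":0.83}]' && python3 -m crank '[{"claw":1,"dx":-0.285,"dy":0.288,"dz":0.04,"ax":0,"ay":0,"az":0.83},{"claw":1,"dx":-0.285,"dy":0.288,"dz":0.04,"ax":0,"ay":0,"az":0.83},{"claw":1,"dx":-0.285,"dy":0.288,"dz":0.04,"ax":0,"ay":0,"az":0.83},{"claw":1,"dx":-0.285,"dy":0.288,"dz":0.04,"ax":0,"ay":0,"az":0.83},{"claw":1,"dx":-0.285,"dy":0.288,"dz":0.04,"ax":0,"ay":0,"az":0.83},{"claw":1,"dx":-0.285,"dy":0.288,"dz":0.04,"ax":0,"ay":0,"az":0.83},{"claw":1,"dx":0,"dy":0,"dz":0,"ax":0,"ay":0,"az":0},{"claw":1,"dx":0,"dy":0,"dz":0,"ax":0,"ay":0,"az":0}]'; python3 - <<'E'
from h import *
plan(np.array([.533,-.157,.20]),down(0))
snap('wrist','w4')
s=np.array([.533,-.157,0])
print(proj('w4',[s+[0,0,.012],s+[0,0,.02],s+[0,0,.075]]).round(1).tolist())
d=cam('w4');R=Ro.from_quat(d['q']).as_matrix()
print('bobbin boss top/flange top in hand',proj('w4',[d['p']+R@[0,0,-.008],d['p']+R@[0,0,.014]]).round(1).tolist())
E
```

```text
time: 7.57
ee_pos: [0.4929, -0.0923, 0.2068]
eef_rot: [0.967, 0.257, -0.003, -0.001]
ft_force: [0.6, -0.7, -1.2]
width: 0.0244
grip_force: 30.0
time: 8.23
ee_pos: [0.4598, -0.1557, 0.2002]
eef_rot: [1.0, 0.002, -0.003, -0.001]
ft_force: [0.3, 0.7, -0.8]
width: 0.0245
grip_force: 30.0
n 3 d [ 0.813  0.017 -0.001] a [-0.005  0.017  0.013] | t 8.2333 [ 0.4598 -0.1557  0.2002] F [ 0.3  0.7 -0.8] w 0.0245 29.994409078499302 q [ 0.93  0.11 -0.73  1.83  0.08  1.24 -1.39]
[[322.0, 112.5], [322.0, 112.7], [322.3, 115.0]]
bobbin boss top/flange top in hand [[320.5, 265.3], [320.4, 246.6]]
```

View pics/w4.png

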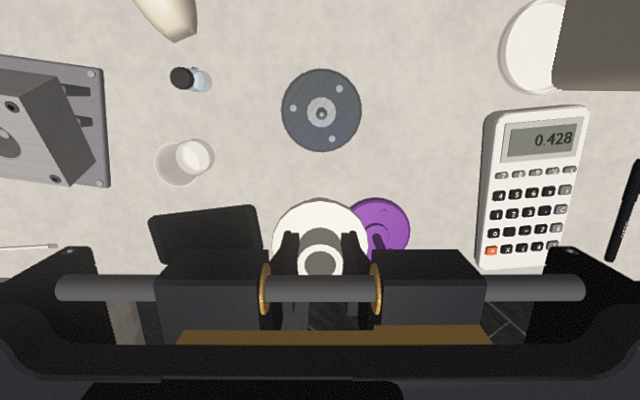

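The stand is at (321,110) with its spindle tip at (321.5,113). The bobbin hangs straight in the fingers, boss at (320,262) and flange spanning columns 272–368. Both sit about 2 mm further in x than predicted, so the relative offset is nearly nil. Moving above the spindle.

```bash
python3 -m crank '[{"claw":1,"dx":0.6,"dy":0.01,"dz":0,"ax":0,"ay":0.02,"az":0},{"claw":1,"dx":0.7,"dy":0.01,"dz":0,"ax":0,"ay":0.02,"az":0},{"claw":1,"dx":0.6,"dy":0.01,"dz":0,"ax":0,"ay":0.01,"az":0},{"claw":1,"dx":0.56,"dy":0,"dz":0,"ax":0,"ay":0,"az":0},{"claw":1,"dx":0,"dy":0,"dz":0.5,"ax":0,"ay":0,"az":0},{"claw":1,"dx":0,"dy":0,"dz":0.5,"ax":0,"ay":0,"az":0},{"claw":1,"dx":0,"dy":0,"dz":0,"ax":0,"ay":0,"az":0},{"claw":1,"dx":0,"dy":0,"dz":0,"ax":0,"ay":0,"az":0}]'; python3 - <<'E'
from h import *
plan(np.array([.5335,-.1567,.145]),down(0))
a=snap('scene','s5')['color'];b=snap('side','d5')['color']
z=lambda i,x,y:cv2.resize(i[y:y+150,x:x+100],None,fx=4,fy=4,interpolation=cv2.INTER_CUBIC)
cv2.imwrite('pics/c5.png',np.hstack([z(a,340,150),z(b,300,180)])[:,:,::-1])
E
```

```text
time: 8.95
ee_pos: [0.534, -0.1548, 0.1706]
eef_rot: [1.0, 0.003, 0.0, -0.001]
ft_force: [0.3, 0.6, 0.1]
width: 0.0246
grip_force: 30.0
n 1 d [-0.016  0.064  0.854] a [-0.027 -0.001  0.054] | t 8.95 [ 0.534  -0.1548  0.1706] F [0.3 0.6 0.1] w 0.0246 29.993823539698496 q [ 0.82  0.31 -0.73  1.7   0.22  1.22 -1.53]
```

View pics/c5.png

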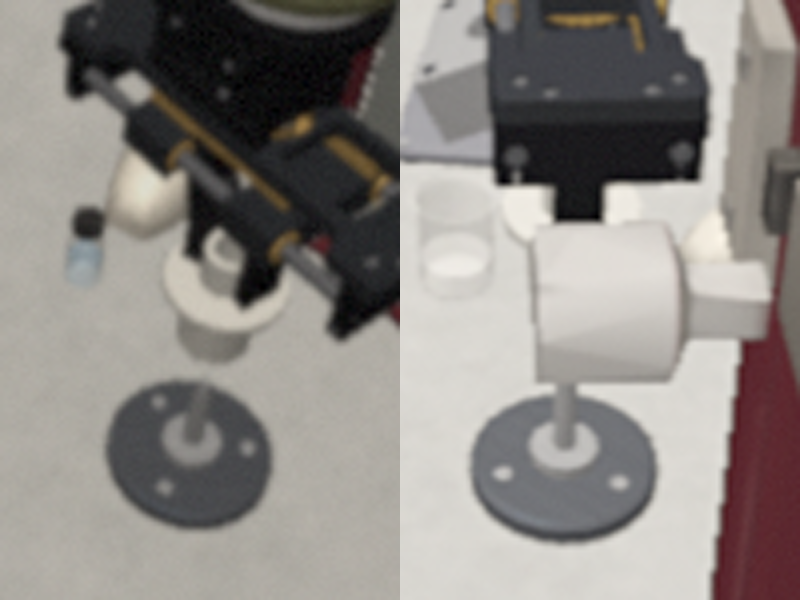

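In the scene crop the bobbin's flange centre is at about (226,288), just above the spindle tip at (203,382). In the side crop the flange spans columns 503–640 and the spindle is at column 565. I'll compute the relative offset in the same cameras.

```bash
python3 - <<'E'
from h import *
S=lambda x,y:np.array([x,y])/4+[340,150];D=lambda x,y:np.array([x-400,y])/4+[300,180]
print('flange s',onz('s5',S(226,286),.1575),'tip s',onz('s5',S(204,382),.075),'collar s',onz('s5',S(192,438),.02))
print('predicted columns with TCP at .534,-.1548: ')
f=np.array([.534,-.1548,.1575]);t=np.array([.534,-.1548,.0]);
print('scene',(proj('s5',[f,t+[0,0,.075],t+[0,0,.02]])-[340,150])*4,'side',(proj('d5',[f,t+[0,0,.02],t+[0,0,.05]])-[300,180])*4+[400,0])
E
```

```text
flange s [ 0.5304961  -0.16002263  0.1575    ] tip s [ 0.53274731 -0.15873952  0.075     ] collar s [ 0.53447367 -0.15823204  0.02      ]
predicted columns with TCP at .534,-.1548: 
scene [[223.94926505 275.53303246]
 [200.64339778 375.59182656]
 [187.08512464 433.93707474]] side [[573.54371338 202.62116136]
 [565.79303192 437.59251034]
 [567.3668413  390.51872334]]
```

The offsets agree within about 2 mm, well inside the bore's capture range. I descend in stages and watch the force.

```bash
python3 -m crank '[{"claw":1,"dx":0,"dy":0.03,"dz":0.5,"ax":-0.03,"ay":0,"az":0},{"claw":1,"dx":0,"dy":0,"dz":0.5,"ax":0,"ay":0,"az":0},{"claw":1,"dx":0,"dy":0,"dz":0.3,"ax":0,"ay":0,"az":0},{"claw":1,"dx":0,"dy":0,"dz":0.3,"ax":0,"ay":0,"az":0},{"claw":1,"dx":0,"dy":0,"dz":0,"ax":0,"ay":0,"az":0},{"claw":1,"dx":0,"dy":0,"dz":0,"ax":0,"ay":0,"az":0}]'; python3 - <<'E'
from h import *
plan(np.array([.534,-.1557,.0795]),down(0))
E
```

```text
time: 9.55
ee_pos: [0.5342, -0.1566, 0.1235]
eef_rot: [1.0, 0.002, 0.001, 0.001]
ft_force: [1.1, -0.6, -0.4]
width: 0.0248
grip_force: 30.0
n 2 d [-0.004 -0.015  0.733] a [ 0.006 -0.007  0.016] | t 9.55 [ 0.5342 -0.1566  0.1235] F [ 1.1 -0.6 -0.4] w 0.0248 29.993860395625234 q [ 0.81  0.36 -0.72  1.75  0.26  1.13 -1.56]
```

```bash
python3 -m crank '[{"claw":1,"dx":0,"dy":0,"dz":0.2,"ax":0,"ay":0,"az":0},{"claw":1,"dx":0,"dy":0,"dz":0.2,"ax":0,"ay":0,"az":0},{"claw":1,"dx":0,"dy":0,"dz":0.2,"ax":0,"ay":0,"az":0},{"claw":1,"dx":0,"dy":0,"dz":0,"ax":0,"ay":0,"az":0}]'; python3 - <<'E'
from h import *
plan(np.array([.534,-.1557,.0795]),down(0))
snap('scene','s6');snap('side','d6')
E
```

```text
time: 9.88
ee_pos: [0.5334, -0.1565, 0.1039]
eef_rot: [1.0, 0.002, -0.0, 0.0]
ft_force: [-0.5, 0.6, -0.7]
width: 0.0247
grip_force: 30.0
n 1 d [ 0.019 -0.028  0.813] a [0.007 0.001 0.03 ] | t 9.8833 [ 0.5334 -0.1565  0.1039] F [-0.5  0.6 -0.7] w 0.0247 29.993897513486445 q [ 0.8   0.38 -0.71  1.77  0.28  1.1  -1.57]
```

No contact with the bore bottom at about 45 mm, so the spindle is inside. Continuing in small steps.

```bash
python3 -m crank '[{"claw":1,"dx":0,"dy":0,"dz":0.25,"ax":0,"ay":0,"az":0},{"claw":1,"dx":0,"dy":0,"dz":0.25,"ax":0,"ay":0,"az":0},{"claw":1,"dx":0,"dy":0,"dz":0.12,"ax":0,"ay":0,"az":0},{"claw":1,"dx":0,"dy":0,"dz":0,"ax":0,"ay":0,"az":0},{"claw":1,"dx":0,"dy":0,"dz":0,"ax":0,"ay":0,"az":0}]';  python3 -m crank '[{"claw":1,"dx":0,"dy":0,"dz":0.06,"ax":0,"ay":0,"az":0},{"claw":1,"dx":0,"dy":0,"dz":0,"ax":0,"ay":0,"az":0},{"claw":1,"dx":0,"dy":0,"dz":0,"ax":0,"ay":0,"az":0}]'
```

```text
time: 10.4
ee_pos: [0.534, -0.1565, 0.0863]
eef_rot: [1.0, 0.002, 0.0, 0.0]
ft_force: [0.7, 0.2, -1.8]
width: 0.0246
grip_force: 30.0
time: 10.65
ee_pos: [0.5342, -0.1566, 0.0849]
eef_rot: [1.0, 0.002, 0.001, 0.001]
ft_force: [0.7, -0.1, -0.6]
width: 0.0246
grip_force: 30.0
```

```bash
for i in 1 2; do python3 -m crank '[{"claw":1,"dx":0,"dy":0,"dz":0.05,"ax":0,"ay":0,"az":0},{"claw":1,"dx":0,"dy":0,"dz":0.05,"ax":0,"ay":0,"az":0},{"claw":1,"dx":0,"dy":0,"dz":0,"ax":0,"ay":0,"az":0},{"claw":1,"dx":0,"dy":0,"dz":0,"ax":0,"ay":0,"az":0}]' | egrep 'pos|force'; done
```

```text
ee_pos: [0.5341, -0.1566, 0.0817]
ft_force: [-0.6, 0.5, -0.4]
grip_force: 30.0
ee_pos: [0.5346, -0.1567, 0.0794]
ft_force: [-0.9, -1.6, 4.0]
grip_force: 30.0
```

```bash
python3 -m crank '[{"claw":1,"dx":0,"dy":0,"dz":0.03,"ax":0,"ay":0,"az":0},{"claw":1,"dx":0,"dy":0,"dz":0,"ax":0,"ay":0,"az":0},{"claw":1,"dx":0,"dy":0,"dz":0,"ax":0,"ay":0,"az":0}]' | egrep 'pos|force'; python3 - <<'E'
from h import *
a=snap('scene','s7')['color'];b=snap('side','d7')['color']
z=lambda i,x,y:cv2.resize(i[y:y+120,x:x+100],None,fx=4,fy=4,interpolation=cv2.INTER_CUBIC)
cv2.imwrite('pics/c7.png',np.hstack([z(a,340,170),z(b,300,200)])[:,:,::-1])
E
```

```text
ee_pos: [0.5349, -0.1567, 0.0791]
ft_force: [-2.3, -0.5, 11.2]
grip_force: 30.0
```

View pics/c7.png

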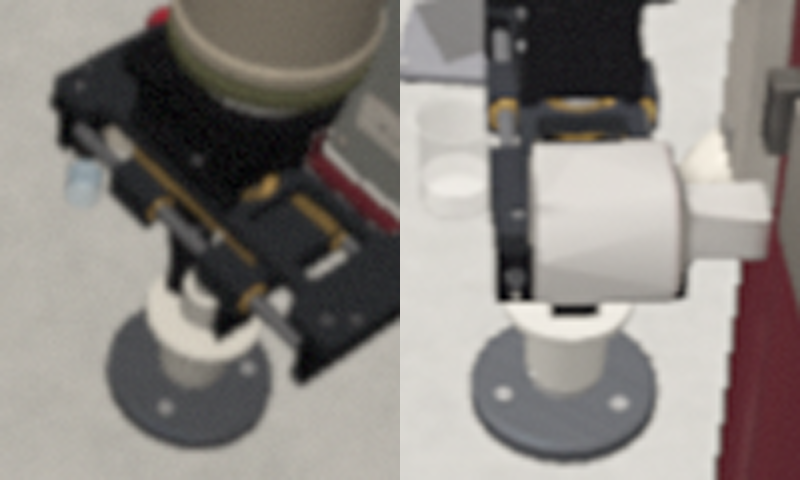

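The bobbin sits on the collar in both crops, with the barrel bottom at about (192,380) scene and (566,385) side, and 11 N of support. I ease off slightly and release.

```bash
python3 -m crank '[{"claw":1,"dx":0,"dy":0,"dz":-0.025,"ax":0,"ay":0,"az":0},{"claw":1,"dx":0,"dy":0,"dz":0,"ax":0,"ay":0,"az":0}]' 8 |egrep 'pos|force'; python3 -m crank '[{"claw":-1,"dx":0,"dy":0,"dz":0,"ax":0,"ay":0,"az":0},{"claw":-1,"dx":0,"dy":0,"dz":0,"ax":0,"ay":0,"az":0},{"claw":-1,"dx":0,"dy":0,"dz":0,"ax":0,"ay":0,"az":0},{"claw":-1,"dx":0,"dy":0,"dz":0,"ax":0,"ay":0,"az":0},{"claw":-1,"dx":0,"dy":0,"dz":0,"ax":0,"ay":0,"az":0},{"claw":-1,"dx":0,"dy":0,"dz":0,"ax":0,"ay":0,"az":0},{"claw":-1,"dx":0,"dy":0,"dz":0,"ax":0,"ay":0,"az":0},{"claw":-1,"dx":0,"dy":0,"dz":0,"ax":0,"ay":0,"az":0}]'
```

```text
ee_pos: [0.5347, -0.1567, 0.0792]
ft_force: [-0.4, 1.7, 5.3]
grip_force: 8.0
time: 12.5
ee_pos: [0.5342, -0.1566, 0.0786]
eef_rot: [1.0, 0.002, 0.001, 0.001]
ft_force: [-0.1, -0.2, -0.0]
width: 0.0704
grip_force: 0.0
```

```bash
python3 -m crank '[{"claw":-1,"dx":0,"dy":0,"dz":-0.2,"ax":0,"ay":0,"az":0},{"claw":-1,"dx":0,"dy":0,"dz":-0.4,"ax":0,"ay":0,"az":0},{"claw":-1,"dx":0,"dy":0,"dz":-0.8,"ax":0,"ay":0,"az":0},{"claw":-1,"dx":0,"dy":0,"dz":-0.8,"ax":0,"ay":0,"az":0},{"claw":-1,"dx":-0.6,"dy":0,"dz":-0.8,"ax":0,"ay":0,"az":0},{"claw":-1,"dx":-0.8,"dy":0,"dz":0,"ax":0,"ay":0,"az":0},{"claw":-1,"dx":-0.8,"dy":0,"dz":0,"ax":0,"ay":0,"az":0},{"claw":-1,"dx":0,"dy":0,"dz":0,"ax":0,"ay":0,"az":0}]'; python3 - <<'E'
from h import *
a=snap('wrist','w8')['color'];b=snap('side','d8')['color']
z=lambda i,x,y:cv2.resize(i[y:y+150,x:x+100],None,fx=4,fy=4,interpolation=cv2.INTER_CUBIC)
cv2.imwrite('pics/c8.png',np.hstack([cv2.resize(a[:300,:],(540,253)),cv2.resize(b[200:325,280:400],(243,253))])[:,:,::-1])
E
```

```text
time: 13.17
ee_pos: [0.4652, -0.1572, 0.1698]
eef_rot: [1.0, 0.001, 0.0, 0.002]
ft_force: [1.1, -0.3, -0.7]
width: 0.0872
grip_force: 0.0
```

View pics/c8.png

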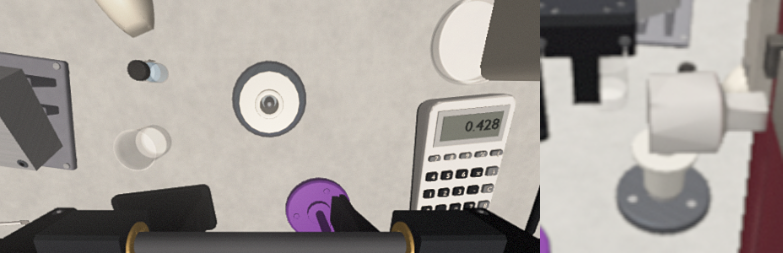

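The bobbin sits concentric and upright on the grey stand at crop (269,101), with the spindle in its bore. The beaker, vial, and mould are undisturbed and the gripper is clear. Handing in.

```bash
python3 -c "
from bench import r
print(r.close_job())"
```

```text
the job is handed in; nothing more can be done
None
```

The bobbin was drawn straight out of the mould and now sits upright on the grey stand's collar, boss uppermost and released; the job was handed in at about 13 s with the gripper clear, but no verdict came back, and I didn't picture the white-capped vial again at the end.

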